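Isolate the test bench for lockout

ROBOT

A 6-joint arm with a two-finger parallel gripper is mounted at the origin on the work surface. World frame = base frame: x ahead of the robot, y to its left, z up, the work surface at z = 0. Lengths are in m, angles in rad, forces in N, time in s.
With the tool pointing down it reaches from about 0.275 to 0.75 m from the base axis. Payload 10.2 kg.
Tool frame: the origin (TCP) lies on the centre line of the jaws, within the pads' length; the fingertips stand 17 mm ahead of it and the grasp point (between the pads) lies 2 mm behind it; z points along the fingers, y is the direction in which the jaws open and shut (so a half turn about z gives the same grasp; the last joint's range is limited). The gripper opens to 88 mm and grips with 3 to 60 N. Pads are 18 mm wide; open, the fingers measure 123 mm over their backs; the gripper's body (75 mm by 187 mm) begins 45 mm behind the grasp point.
Start: joints at [0.926, 0.313, 1.498, -0, 1.331, -0.223], TCP at [0.215, 0.479, 0.256] pointing down, gripper open.
Joint ranges: [-2.94, 2.94], [-0.97, 2.17], [0.19, 2.56], [-1.23, 4.37], [0.02, 3.11], [-2.88, 2.88]. Speed limits (rad/s): [2.39, 2.39, 3.01, 3.14, 3.14, 3.14].

INTERFACE

Orientations are given as a unit quaternion [x, y, z, w].
In Python, from rig import r gives the robot as it stands. The module is installed in compiled form; this text tells all that it offers.
- The arm moves only by the tool step_arm, never from a script. Its argument "targets" is a list of rows, each a list of 3 entries, a list of its own where there are three numbers: the turn, a rotation vector about the tool's x, y, z in degrees, then the shift along the tool's x, y, z in m, then the closure in counts, from 0 (fully open) to 255 (shut). In form: [[[ax, ay, az], [tx, ty, tz], hand], ...]. A call has 1 to 20 rows; each row shifts and turns the commanded pose from where the row before left it, along the tool's axes as they then stand; what a row does not reach is not made up. A row lasts 1/10 s, in which the tool goes at most 50 mm and 8.59 degrees, less where a joint would pass 70% of its speed; a pose out of reach is approached as far as the arm can. A call with a gripper value outside its range is refused whole. The fingers move at their own pace and stop on an object; "squeeze" is the grip in N (left out, the last holds). Time passes only in rows, so rows that do not move let the fingers close. It gives the time, the measured TCP pose, the force and the opening at its end, in the units of the state.
- r.get_state(): the state, without advancing time (a new reading comes with each control period).
- r.get_image(name): name is "side" or "top" or "wrist"; returns the picture (384x512x3 uint8, red, green, blue); there is no depth.
- r.camera_model(name): a dict with "fx", "fy", "cx", "cy" (pixels), "eye" and "orientation" of the camera in the world; the wrist camera has in their place "T_tool_cam" (4x4, takes a point from camera to tool coordinates, whose origin is the TCP and whose axes are the flange's). Camera axes: x right, y down, z forward; pixel columns grow to the right and rows downward; lengths in m; the calibration is good to about 2 mm. A picture is of the moment at which its call begins: read the wrist's pose just before it. camera_model takes no time and is no camera call.
- r.close_job(): hands the job in, once; it reports no verdict.
The state is a dict: "clock": time; "joint_positions": joint angles; "qvel": joint speeds; "joint_efforts": joint torques, N m; "eef_pos": TCP position; "tool_rot": TCP orientation; "wrist_force": force on the tool from outside, world axes, zero at the start; "moment": the same for the moment, N m; "finger_gap": opening from 0.0 (shut) to 1.0 (fully open).
Only numpy, scipy, OpenCV 4.12 (cv2) and the standard library are available. Lean on these libraries where they do the work, as an engineer would, in place of code of your own. Each camera call takes 0.05 s, during which the arm holds its last target.

TASK

The test bench in the donations warehouse is to be locked out for repair. On the large isolator box, turn the long black handle counter-clockwise all the way to off, and only then swing the flat steel lockout hasp beside it fully out over the edge of the box, a quarter turn. Leave the switch on the small box as it is, and let go of everything.

Things in the scene. Friction and masses are not known exactly. Their poses are not given: they have to be found in the camera images.
- handle (a joint): rotary handle on the large grey isolator box (140 x 220 mm, 60 mm high, fixed on the bench); vertical axis; radians, positive counter-clockwise seen from above. 0 to 0.2 at the start (on, nose pointing away from the robot), 1.4 at the off stop (nose at the black dot, bar parallel to the 220 mm sides). Stays where it is left (friction 0.2 N m).
- handle_grip (a point): point on the handle's turning axis, 30 mm above the box top. The black grip bar lies along this point's x axis (which turns with it; z is up): 16 mm thick, 32 mm tall, 12 to 44 mm above the box top; its narrower nose (11 mm thick) with a white line ends 45 mm from the axis at +x, the blunt end 41 mm at -x. Below the bar is a round base of radius 29 mm.
- hasp (a joint): flat steel lockout hasp on the same box, vertical pivot; radians, positive counter-clockwise seen from above. 0 to 0.12 at the start (stowed along a 140 mm edge of the box top, eye towards the robot), 1.57 at the stop, fully swung out over that edge. Stays where it is left (friction 0.06 N m, about 1 N at the post).
- hasp_post (a point): on the centre line of the hasp's upright round steel finger post, 14 mm in diameter: 12 mm below its top, 26 mm above the box top. The hasp's bar, 18 mm wide, has its top 8 mm above the box top and ends in a padlock eye 33 mm past the post. The axes turn with the hasp: z is up, and the pivot lies 55 mm from the post along +x.
- small_switch_tip (a point): bystander: marked end of the short black switch (grip 36 mm long, 10 mm thick) on the small grey box (100 x 100 mm, 50 mm high, no hasp) that stands left or right of the large one. The point is 17 mm from the switch's vertical axis, 20 mm above that box's top. It turns easily and may be at any setting; leave it there.

How it is judged:
By the outcome, as a careful person would: the job done as asked, in the order asked, and still so for the second after the job is handed in, with the robot touching nothing.
It also fails if it takes over 51 s, if anything falls off the work surface, if the arm or the gripper's body presses on something with over 40 N, if the wrist force passes 120 N, or if a joint passes its speed limit or range.

## Working session

There is one attempt and no reset: what is moved stays moved. The work goes in short steps, Python scripts to look and compute and a tool call to move; the robot and the scene stay as the last step left them, time stands still between calls to the robot, and variables do not carry over. Pictures are saved under pics/ and viewed, and the job is handed in when it is done.

Besides the shell and the picture viewer there is one more tool, called after "Emit:" by a JSON object that holds its "method" and its "body", one argument or row to a line. step_arm: Moves the arm, as the interface text tells. Its arguments: {"type":"object","properties":{"targets":{"type":"array"},"squeeze":{"type":"number"}},"required":["targets"]}

```bash
mkdir -p pics; python3 - <<'E'
from rig import r
import cv2
for n in ["top","side","wrist"]:
    im=r.get_image(n); cv2.imwrite(f"pics/{n}0.png",im[:,:,::-1])
    print(n,r.camera_model(n))
s=r.get_state(); print(s)
E
```

```text
top {'fx': 346.734299233977, 'fy': 346.734299233977, 'cx': 248.46814845035183, 'cy': 191.7438378175838, 'eye': array([ 0.49259592, -0.02098613,  0.91127405]), 'orientation': array([-0.70649317,  0.70723685, -0.02446462,  0.00921531])}
side {'fx': 468.1493177038975, 'fy': 468.1493177038975, 'cx': 252.66613197150292, 'cy': 190.9906856730093, 'eye': array([ 0.07545274, -0.60962267,  0.58870087]), 'orientation': array([ 0.82375335, -0.30172468,  0.15391073, -0.45464725])}
wrist {'fx': 325.00933865669913, 'fy': 325.00933865669913, 'cx': 250.1490444085784, 'cy': 195.97369283068113, 'T_tool_cam': array([[ 3.99033294e-04, -9.47612083e-01, -3.19423199e-01,
         8.31165350e-02],
       [ 9.99999919e-01,  3.97714224e-04,  6.93576960e-05,
         1.60249625e-04],
       [ 6.13149590e-05, -3.19423201e-01,  9.47612165e-01,
        -1.28821581e-01],
       [ 0.00000000e+00,  0.00000000e+00,  0.00000000e+00,
         1.00000000e+00]])}
{'clock': 0.15, 'joint_positions': array([ 9.25634630e-01,  3.13286793e-01,  1.49825550e+00, -1.05687183e-05,
        1.33099563e+00, -2.23420383e-01]), 'qvel': array([ 5.70026723e-05, -2.38107611e-03, -2.69193928e-03,  4.30557912e-04,
       -2.35579748e-03, -7.14152884e-04]), 'joint_efforts': array([ 1.35101120e-03, -4.02301776e+01, -2.52319139e+01,  6.94925850e-02,
        3.42311512e-02, -2.50698542e-05]), 'eef_pos': array([0.21482697, 0.47884864, 0.25531294]), 'tool_rot': array([ 2.09310097e-01,  9.77849201e-01, -4.30919594e-04, -1.94213456e-04]), 'wrist_force': array([0.44948324, 0.94516653, 0.33891282]), 'moment': array([-0.03112002,  0.00729066,  0.00015016]), 'finger_gap': 0.9985658210890569}
```

View pics/top0.png

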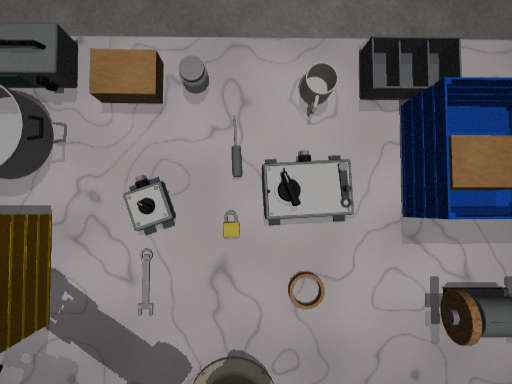

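View pics/side0.png

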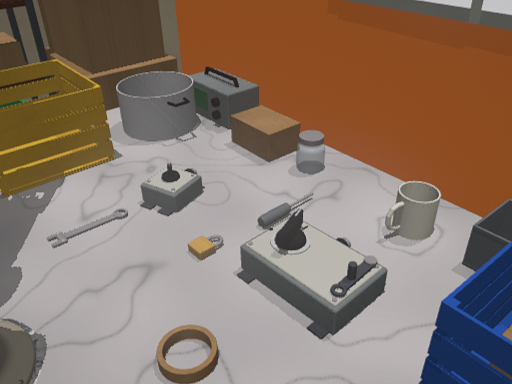

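```bash
python3 - <<'E'
import cv2
a=cv2.imread("pics/top0.png")[140:235,250:370]
cv2.imwrite("pics/topz.png",cv2.resize(a,None,fx=6,fy=6,interpolation=cv2.INTER_CUBIC))
a=cv2.imread("pics/side0.png")[190:330,230:400]
cv2.imwrite("pics/sidez.png",cv2.resize(a,None,fx=4,fy=4,interpolation=cv2.INTER_CUBIC))
E
```

```text
(no output)
```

View pics/topz.png

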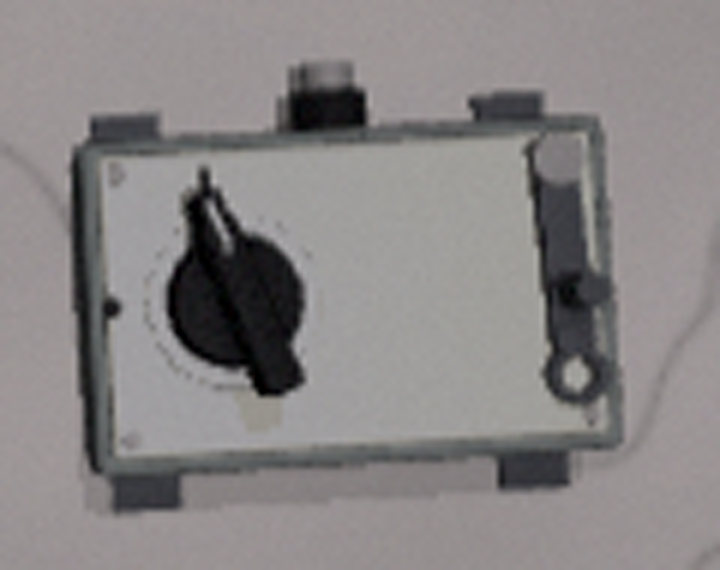

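View pics/sidez.png

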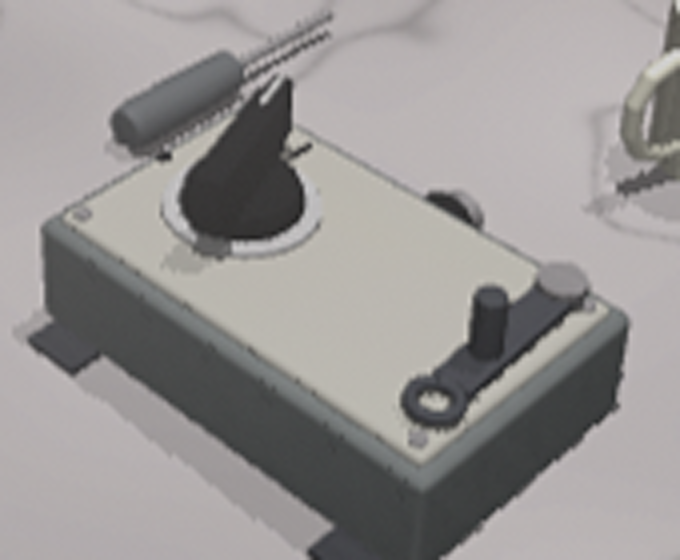

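```bash
cat > h.py <<'E'
import numpy as np
from rig import r
from scipy.spatial.transform import Rotation as R
def ray(cam,u,v):
    c=r.camera_model(cam); d=np.array([(u-c['cx'])/c['fx'],(v-c['cy'])/c['fy'],1])
    if 'eye' in c: return np.array(c['eye']),R.from_quat(c['orientation']).apply(d)
    s=r.get_state(); T=c['T_tool_cam']; Q=R.from_quat(s['tool_rot'])
    return s['eef_pos']+Q.apply(T[:3,3]),Q.apply(T[:3,:3]@d)
def onz(cam,u,v,z):
    e,d=ray(cam,u,v); return e+d*(z-e[2])/d[2]
def tz(u,v): return (u+.5)/6-.5+250,(v+.5)/6-.5+140
def sz(u,v): return (u+.5)/4-.5+230,(v+.5)/4-.5+190
E
python3 - <<'E'
from h import *
np.set_printoptions(precision=4,suppress=True)
T=dict(base=(235,300,.072),dot=(112,308,.06),barblunt=(277,380,.104),nose=(200,195,.104),pivot=(557,158,.07),eye=(574,374,.068),post=(592,290,.098),c1=(80,148,.06),c2=(602,120,.06),c3=(620,440,.06),c4=(100,468,.06))
for k,(u,v,z) in T.items(): print(k,onz('top',*tz(u,v),z))
S=dict(base=(243,190,.072),pivot=(562,279,.07),eye=(435,400,.068),post=(491,294,.098),dot=(163,156,.06),c3=(425,485,.06),c2=(628,320,.06),c4=(43,225,.06))
print()
for k,(u,v,z) in S.items(): print(k,onz('side',*sz(u,v),z))
E
```

```text
base [ 0.5378 -0.1371  0.072 ]
dot [ 0.5352 -0.0881  0.06  ]
barblunt [ 0.5049 -0.1488  0.104 ]
nose [ 0.5771 -0.1192  0.104 ]
pivot [ 0.596  -0.2697  0.07  ]
eye [ 0.5077 -0.276   0.068 ]
post [ 0.5403 -0.2746  0.098 ]
c1 [ 0.6011 -0.0752  0.06  ]
c2 [ 0.6131 -0.2917  0.06  ]
c3 [ 0.4807 -0.2971  0.06  ]
c4 [ 0.4697 -0.0829  0.06  ]

base [ 0.535  -0.1417  0.072 ]
pivot [ 0.5955 -0.2698  0.07  ]
eye [ 0.5046 -0.2813  0.068 ]
post [ 0.5397 -0.2758  0.098 ]
dot [ 0.5351 -0.088   0.06  ]
c3 [ 0.4751 -0.3034  0.06  ]
c2 [ 0.6056 -0.297   0.06  ]
c4 [ 0.4619 -0.0908  0.06  ]
```

Emit:
{"method": "step_arm", "body": {
  "targets": [
    [[0,0,0],[-0.0303,-0.0239,0],0],
    [[0,0,0],[-0.0303,-0.0239,0],0],
    [[0,0,0],[-0.0303,-0.0239,0],0],
    [[0,0,0],[-0.0303,-0.0239,0],0],
    [[0,0,0],[-0.0303,-0.0239,0],0],
    [[0,0,0],[-0.0303,-0.0239,0],0],
    [[0,0,0],[-0.0303,-0.0239,0],0],
    [[0,0,0],[-0.0303,-0.0239,0],0],
    [[0,0,0],[-0.0303,-0.0239,0],0],
    [[0,0,0],[-0.0303,-0.0239,0],0],
    [[0,0,0],[-0.0303,-0.0239,0],0],
    [[0,0,0],[-0.0303,-0.0239,0],0],
    [[0,0,0],[-0.0303,-0.0239,0],0],
    [[0,0,0],[-0.0303,-0.0239,0],0],
    [[0,0,0],[-0.0303,-0.0239,0],0],
    [[0,0,0],[-0.0303,-0.0239,0],0],
    [[0,0,0],[-0.0303,-0.0239,0],0],
    [[0,0,0],[-0.0303,-0.0239,0],0]
  ]
}}

```text
clock: 1.95
eef_pos: [0.5369, -0.1383, 0.2555]
tool_rot: [0.209, 0.978, 0.0, -0.0]
wrist_force: [-0.2, 0.8, 0.8]
finger_gap: 1.002
```

Emit:
{"method": "step_arm", "body": {
  "targets": [
    [[0,0,8],[0,0,0],0],
    [[0,0,8],[0,0,0],0],
    [[0,0,8],[0,0,0],0],
    [[0,0,8],[0,0,0],0],
    [[0,0,8],[0,0,0],0],
    [[0,0,8],[0,0,0],0],
    [[0,0,8],[0,0,0],0],
    [[0,0,8],[0,0,0],0],
    [[0,0,8],[0,0,0],0],
    [[0,0,8],[0,0,0],0],
    [[0,0,8],[0,0,0],0],
    [[0,0,8],[0,0,0],0],
    [[0,0,8],[0,0,0],0],
    [[0,0,8],[0,0,0],0],
    [[0,0,8],[0,0,0],0],
    [[0,0,8],[0,0,0],0],
    [[0,0,5.5],[0,0,0],0],
    [[0,0,0],[0,0,0],0],
    [[0,0,0],[0,0,0],0]
  ]
}}

```text
clock: 3.85
eef_pos: [0.5364, -0.1368, 0.2556]
tool_rot: [0.981, 0.195, -0.0, -0.0]
wrist_force: [-0.3, -0.2, 0.8]
finger_gap: 0.997
```

```bash
python3 - <<'E'
from h import *
import cv2
s=r.get_state();print(s['eef_pos'],R.from_quat(s['tool_rot']).as_matrix()[:,:2].T,s['joint_positions'],s['clock'])
im=r.get_image('wrist');cv2.imwrite("pics/w1.png",im[:,:,::-1])
E
```

```text
[ 0.53638142 -0.13677459  0.25557054] [[ 9.23967858e-01  3.82470077e-01 -1.94740057e-04]
 [ 3.82470030e-01 -9.23967867e-01 -2.40566024e-04]] [-4.61356622e-01  3.76278805e-01  1.40989034e+00  1.15482445e-05
  1.35573281e+00  7.16969096e-01] 3.85
```

View pics/w1.png

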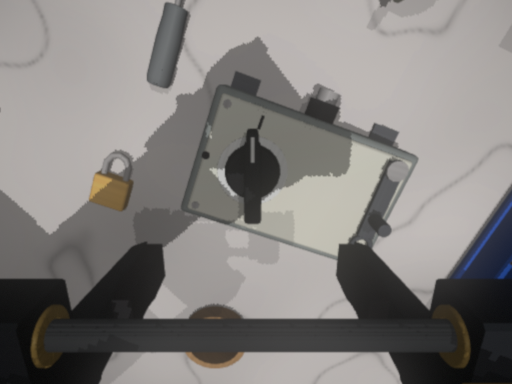

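```bash
python3 - <<'E'
from h import *
import cv2
np.set_printoptions(precision=4,suppress=True)
im=cv2.imread("pics/w1.png")
a=im[80:270,180:420]; cv2.imwrite("pics/w1z.png",cv2.resize(a,None,fx=3,fy=3,interpolation=cv2.INTER_CUBIC))
g=cv2.cvtColor(im,cv2.COLOR_BGR2GRAY); m=((g<55)*255).astype('uint8'); m[:, :210]=0; m[:,300:]=0; m[:120]=0;m[235:]=0
n,l,st,c=cv2.connectedComponentsWithStats(m); 
for i in range(1,n):
    if st[i,4]>100: print(st[i],c[i])
for k,p in dict(nose=(252,130,.104),blunt=(252.5,221,.104),base=(252,170,.072),post=(383,227,.098),pivot=(397,170,.07)).items(): print(k,onz('wrist',*p))
E
```

```text
[ 226  129   53   93 2652] [251.9683 174.6052]
nose [ 0.5817 -0.1198  0.104 ]
blunt [ 0.5043 -0.1525  0.104 ]
base [ 0.542  -0.1365  0.072 ]
post [ 0.5442 -0.2718  0.098 ]
pivot [ 0.5967 -0.2699  0.07  ]
```

View pics/w1z.png

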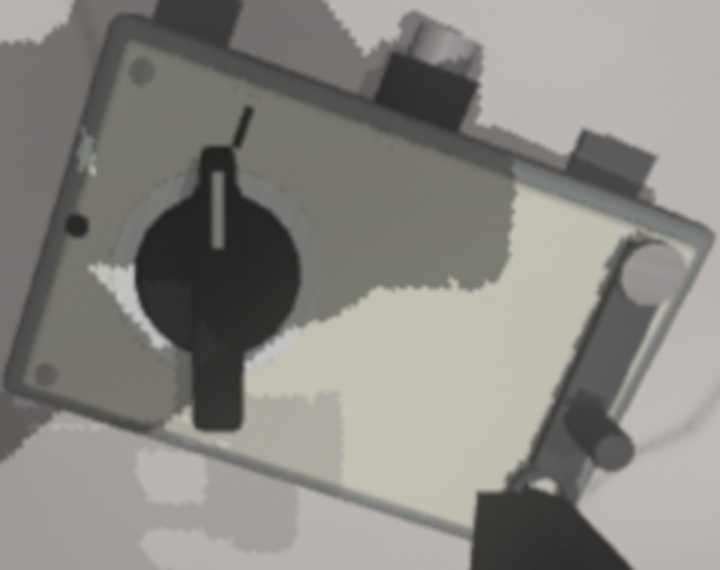

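Emit:
{"method": "step_arm", "body": {
  "targets": [
    [[0,0,0],[0.0033,0.0014,0.03],0],
    [[0,0,0],[0,0,0.03],0],
    [[0,0,0],[0,0,0.03],0],
    [[0,0,0],[0,0,0.03],0],
    [[0,0,0],[0,0,0.03],0],
    [[0,0,0],[0,0,0.0136],0],
    [[0,0,0],[0,0,0],0],
    [[0,0,0],[0,0,0],255],
    [[0,0,0],[0,0,0],255],
    [[0,0,0],[0,0,0],255],
    [[0,0,0],[0,0,0],255],
    [[0,0,0],[0,0,0],255],
    [[0,0,0],[0,0,0],255],
    [[0,0,0],[0,0,0],255],
    [[0,0,0],[0,0,0],255]
  ],
  "squeeze": 50
}}

```text
clock: 5.4
eef_pos: [0.54, -0.1368, 0.0921]
tool_rot: [0.981, 0.194, -0.0, -0.0]
wrist_force: [-0.9, 0.2, 0.5]
finger_gap: 0.299
```

```bash
python3 - <<'E'
from h import *
import cv2
s=r.get_state();print(s)
im=r.get_image('side');cv2.imwrite("pics/s2.png",im[:,:,::-1])
E
```

```text
{'clock': 5.4, 'joint_positions': array([-4.58485239e-01,  5.60549777e-01,  1.58889939e+00, -3.72980646e-06,
        9.92187842e-01,  7.22500844e-01]), 'qvel': array([-0.00091885, -0.00108984,  0.00070329,  0.0007521 ,  0.00136818,
       -0.00052282]), 'joint_efforts': array([ 7.76385350e-04, -4.68114817e+01, -2.09348702e+01,  5.65473153e-02,
       -3.86526959e-02, -6.91914443e-05]), 'eef_pos': array([ 0.53999907, -0.13683037,  0.09211584]), 'tool_rot': array([ 9.81065852e-01,  1.93674454e-01, -1.85601808e-05, -1.22427493e-05]), 'wrist_force': array([-0.89885863,  0.24897004,  0.53662926]), 'moment': array([0.03904828, 0.14606131, 0.02081791]), 'finger_gap': 0.29895968909671183}
```

View pics/s2.png

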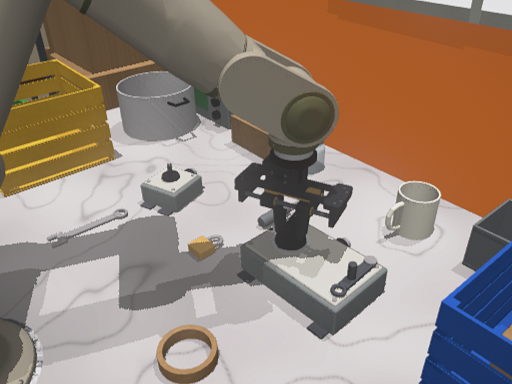

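Emit:
{"method": "step_arm", "body": {
  "targets": [
    [[0,0,0],[0,0,0],255],
    [[0,0,0],[0,0,0],255],
    [[0,0,0],[0,0,0],255],
    [[0,0,0],[0,0,0],255],
    [[0,0,0],[0,0,0],255]
  ]
}}

```text
clock: 5.95
eef_pos: [0.5401, -0.1371, 0.0921]
tool_rot: [0.981, 0.194, 0.0, 0.0]
wrist_force: [1.5, -4.5, -1.5]
finger_gap: 0.172
```

Emit:
{"method": "step_arm", "body": {
  "targets": [
    [[0,0,-5],[0,0,0],255],
    [[0,0,-5],[0,0,0],255],
    [[0,0,-5],[0,0,0],255],
    [[0,0,-5],[0,0,0],255]
  ]
}}

```text
clock: 6.35
eef_pos: [0.5398, -0.1366, 0.0921]
tool_rot: [0.932, 0.362, -0.0, -0.0]
wrist_force: [-0.8, -0.1, 0.9]
finger_gap: 0.175
```

Emit:
{"method": "step_arm", "body": {
  "targets": [
    [[0,0,-5],[0,0,0],255],
    [[0,0,-5],[0,0,0],255],
    [[0,0,-5],[0,0,0],255],
    [[0,0,-5],[0,0,0],255],
    [[0,0,-5],[0,0,0],255],
    [[0,0,-5],[0,0,0],255],
    [[0,0,-5],[0,0,0],255],
    [[0,0,-3],[0,0,0],255],
    [[0,0,-3],[0,0,0],255],
    [[0,0,-3],[0,0,0],255],
    [[0,0,0],[0,0,0],255]
  ]
}}

```text
clock: 7.45
eef_pos: [0.5386, -0.1359, 0.092]
tool_rot: [0.729, 0.685, -0.001, -0.002]
wrist_force: [-9.2, 1.6, 5.1]
finger_gap: 0.176
```

```bash
python3 - <<'E'
from h import *
s=r.get_state();print(s['wrist_force'],s['moment'],R.from_quat(s['tool_rot']).as_matrix()[:,0],s['joint_positions'][5])
E
```

```text
[-9.20573701  1.64595172  5.05370881] [ 0.22490362  1.31045019 -0.09270067] [0.06264548 0.998034   0.00191705] -0.3955673827816647
```

Emit:
{"method": "step_arm", "body": {
  "targets": [
    [[0,0,-2],[0,0,0],255],
    [[0,0,-2],[0,0,0],255],
    [[0,0,-2],[0,0,0],255],
    [[0,0,0],[0,0,0],255]
  ]
}}

```text
clock: 7.85
eef_pos: [0.5384, -0.1359, 0.0921]
tool_rot: [0.692, 0.722, -0.001, -0.002]
wrist_force: [-9.9, 2.1, 7.2]
finger_gap: 0.177
```

```bash
python3 - <<'E'
from h import *
s=r.get_state();m=R.from_quat(s['tool_rot']).as_matrix()[:,0];print(s['wrist_force'],s['moment'],np.degrees(np.arctan2(m[1],m[0])))
E
```

```text
[-9.88799714  2.09976087  7.21794416] [ 0.1760649   1.47986284 -0.13025195] 92.37931903139507
```

Emit:
{"method": "step_arm", "body": {
  "targets": [
    [[0,0,-2],[0,0,0],255],
    [[0,0,-2],[0,0,0],255],
    [[0,0,0],[0,0,0],255]
  ]
}}

```text
clock: 8.15
eef_pos: [0.5383, -0.1359, 0.0921]
tool_rot: [0.667, 0.745, -0.0, -0.003]
wrist_force: [-11.5, 1.7, 7.3]
finger_gap: 0.172
```

```bash
python3 - <<'E'
from h import *
s=r.get_state();m=R.from_quat(s['tool_rot']).as_matrix()[:,0];print(s['wrist_force'],s['moment'],np.degrees(np.arctan2(m[1],m[0])),s['clock'])
E
```

```text
[-11.5192421    1.66081375   7.31184141] [ 0.1536726   1.63073661 -1.07382273] 96.25740568471437 8.15
```

Emit:
{"method": "step_arm", "body": {
  "targets": [
    [[0,0,0],[0,0,0],0],
    [[0,0,0],[0,0,0],0],
    [[0,0,0],[0,0,0],0],
    [[0,0,0],[0,0,0],0],
    [[0,0,0],[0,0,0],0],
    [[0,0,0],[0,0,0],0],
    [[0,0,0],[0,0,-0.03],0],
    [[0,0,0],[0,0,-0.04],0],
    [[0,0,0],[0,0,-0.04],0],
    [[0,0,0],[0,0,-0.04],0],
    [[0,0,0],[0,0,0],0],
    [[0,0,0],[0,0,0],0]
  ]
}}

```text
clock: 9.35
eef_pos: [0.54, -0.1368, 0.2423]
tool_rot: [0.667, 0.745, 0.0, 0.0]
wrist_force: [-0.1, 0.6, 0.4]
finger_gap: 1.001
```

```bash
python3 - <<'E'
from h import *
import cv2
s=r.get_state();m=R.from_quat(s['tool_rot']).as_matrix();print(s['eef_pos'],m[:,:2].T,s['clock'])
im=r.get_image('wrist');cv2.imwrite("pics/w3.png",im[:,:,::-1])
E
```

```text
[ 0.54001479 -0.13682887  0.24225331] [[-1.10343672e-01  9.93893373e-01 -4.87376132e-04]
 [ 9.93893196e-01  1.10344004e-01  7.17917829e-04]] 9.35
```

View pics/w3.png

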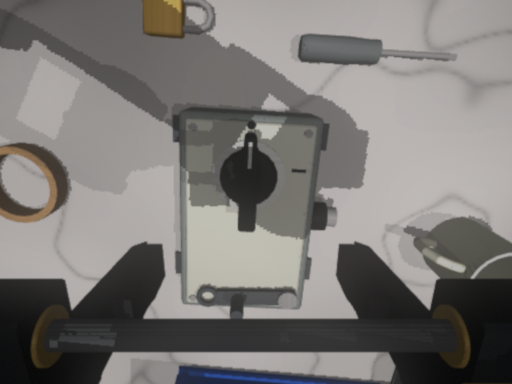

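```bash
python3 - <<'E'
from h import *
import cv2
im=cv2.imread("pics/w3.png"); a=im[100:310,170:340]; cv2.imwrite("pics/w3z.png",cv2.resize(a,None,fx=3.5,fy=3.5,interpolation=cv2.INTER_CUBIC))
E
```

```text
(no output)
```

View pics/w3z.png

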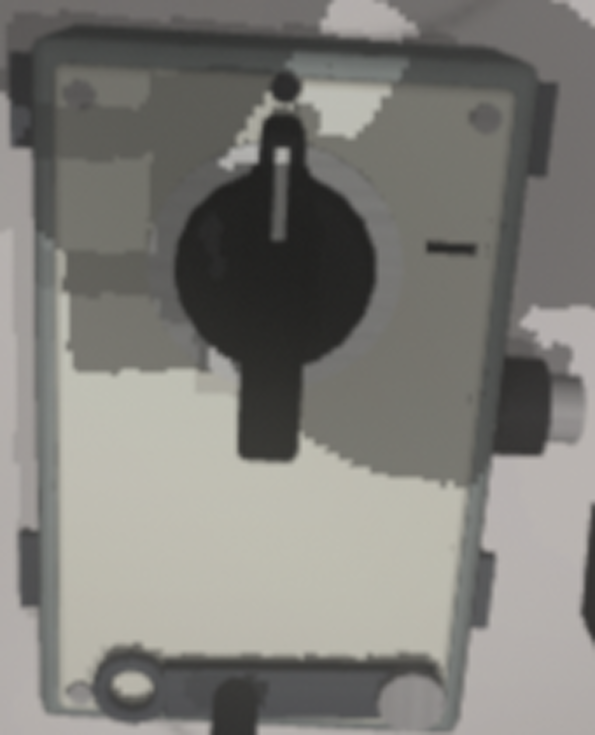

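```bash
python3 - <<'E'
from h import *
def z3(u,v): return (u+.5)/3.5-.5+170,(v+.5)/3.5-.5+100
P={k:onz('wrist',*z3(u,v),z) for k,(u,v,z) in dict(nose=(283,118,.104),blunt=(268,458,.104),dot=(286,88,.06),eye=(132,686,.068),pivot=(412,700,.07),r1=(537,80,.06),r2=(462,715,.06),l1=(35,60,.06),l2=(42,700,.06)).items()}
for k in P: print(k,P[k])
def ang(a,b): d=P[a]-P[b]; return np.degrees(np.arctan2(d[1],d[0])),np.linalg.norm(d)
print(ang('nose','blunt'),ang('l1','l2'),ang('r1','r2'),ang('eye','pivot'))
E
```

```text
nose [ 0.53486334 -0.08955687  0.104     ]
blunt [ 0.54061599 -0.1756729   0.104     ]
dot [ 0.53540861 -0.08746916  0.06      ]
eye [ 0.50799942 -0.27441965  0.068     ]
pivot [ 0.59526183 -0.26832196  0.07      ]
r1 [ 0.60181582 -0.07795169  0.06      ]
r2 [ 0.61432395 -0.27934198  0.06      ]
l1 [ 0.46826439 -0.08759436  0.06      ]
l2 [ 0.47892035 -0.28880978  0.06      ]
(np.float64(93.82174915689478), np.float64(0.08630795228436061)) (np.float64(93.03143531603635), np.float64(0.20149737784354965)) (np.float64(93.55401379401457), np.float64(0.2017783500197733)) (np.float64(-176.00280187154334), np.float64(0.08749806539820729))
```

Emit:
{"method": "step_arm", "body": {
  "targets": [
    [[0,0,0],[-0.034,-0.0035,0],0],
    [[0,0,0],[-0.034,-0.0035,0],0],
    [[0,0,0],[-0.034,-0.0035,0],0],
    [[0,0,0],[-0.034,-0.0035,0],0],
    [[0,0,8],[0,0,0],0],
    [[0,0,8],[0,0,0],0],
    [[0,0,8],[0,0,0],0],
    [[0,0,8],[0,0,0],0],
    [[0,0,8],[0,0,0],0],
    [[0,0,8],[0,0,0],0],
    [[0,0,8],[0,0,0],0],
    [[0,0,0],[0,0,0],0],
    [[0,0,0],[0,0,0],0]
  ]
}}

```text
clock: 10.7
eef_pos: [0.5409, -0.2734, 0.2409]
tool_rot: [0.938, 0.346, -0.001, -0.001]
wrist_force: [0.2, 0.7, 0.5]
finger_gap: 1.0
```

```bash
python3 - <<'E'
from h import *
import cv2
s=r.get_state();m=R.from_quat(s['tool_rot']).as_matrix();print(s['eef_pos'],m[:,:2].T,s['clock'],s['joint_positions'])
im=r.get_image('wrist');cv2.imwrite("pics/w4.png",im[:,:,::-1])
E
```

```text
[ 0.5408724  -0.27339306  0.24092704] [[ 7.59897584e-01  6.50042691e-01 -4.02052269e-04]
 [ 6.50040760e-01 -7.59896591e-01 -2.04479993e-03]] 10.7 [-6.61116606e-01  5.05014623e-01  1.25641066e+00  1.67478555e-05
  1.38225126e+00  2.02036291e-01]
```

View pics/w4.png

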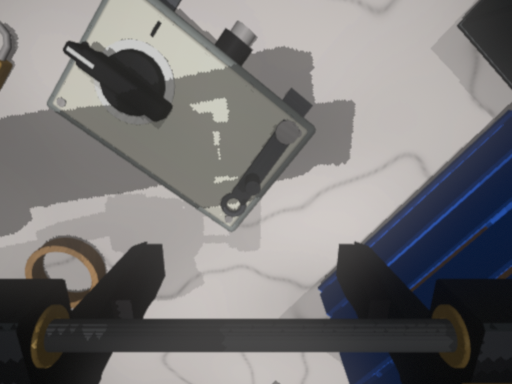

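```bash
python3 - <<'E'
from h import *
import cv2
im=cv2.imread("pics/w4.png"); a=im[110:230,210:330]; cv2.imwrite("pics/w4z.png",cv2.resize(a,None,fx=4,fy=4,interpolation=cv2.INTER_CUBIC))
for k,p in dict(post=(253,186,.098),pivot=(287.5,131.5,.07),eye=(233.5,205,.068),crate1=(322,287,.0),crate2=(511,110,0.)).items(): print(k,onz('wrist',*p))
print(onz('top',402,215,0),onz('top',447,195,.2),onz('top',447,195,.15))
E
```

```text
post [ 0.54330769 -0.27464823  0.098     ]
pivot [ 0.59686339 -0.2703583   0.07      ]
eye [ 0.50903716 -0.27890559  0.068     ]
crate1 [ 0.47449324 -0.4554611   0.        ]
crate2 [ 0.77225602 -0.45336817  0.        ]
[ 0.47415005 -0.4473202   0.        ] [ 0.51950188 -0.44917111  0.2       ] [ 0.52139327 -0.47927097  0.15      ]
```

View pics/w4z.png

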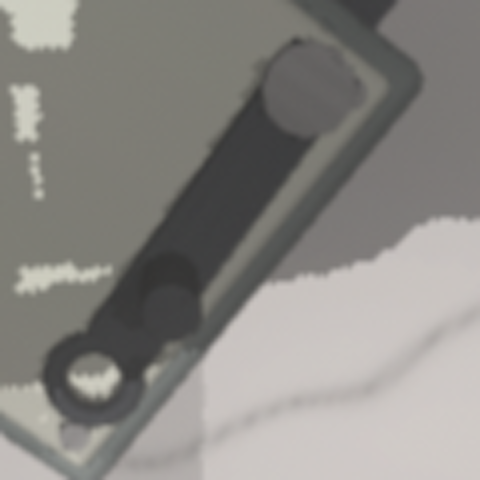

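Emit:
{"method": "step_arm", "body": {
  "targets": [
    [[0,0,0],[0.0006,0.0016,0.03],0],
    [[0,0,0],[0,0,0.03],0],
    [[0,0,0],[0,0,0.03],0],
    [[0,0,0],[0,0,0.03],0],
    [[0,0,0],[0,0,0.02],0],
    [[0,0,0],[0,0,0.0119],0],
    [[0,0,0],[0,0,0],255],
    [[0,0,0],[0,0,0],255],
    [[0,0,0],[0,0,0],255],
    [[0,0,0],[0,0,0],255],
    [[0,0,0],[0,0,0],255],
    [[0,0,0],[0,0,0],255],
    [[0,0,0],[0,0,0],255],
    [[0,0,0],[0,0,0],255],
    [[0,0,0],[0,0,0],255],
    [[0,0,0],[0,0,0],255],
    [[0,0,0],[0,0,0],255],
    [[0,0,0],[0,0,0],255],
    [[0,0,0],[0,0,0],255],
    [[0,0,0],[0,0,0],255]
  ],
  "squeeze": 20
}}

```text
clock: 12.75
eef_pos: [0.5424, -0.2743, 0.0902]
tool_rot: [0.939, 0.345, -0.0, -0.0]
wrist_force: [-2.9, 0.4, 1.1]
finger_gap: 0.148
```

```bash
python3 - <<'E'
from h import *
import cv2
s=r.get_state();m=R.from_quat(s['tool_rot']).as_matrix();print(s['eef_pos'],m[:,:2].T,s['clock'],s['wrist_force'],s['moment'],s['finger_gap']*88)
im=r.get_image('side');cv2.imwrite("pics/s5.png",im[180:340,200:420,::-1].repeat(3,0).repeat(3,1))
E
```

```text
[ 0.54243926 -0.27434317  0.09016895] [[ 7.62276602e-01  6.47251362e-01 -2.38008869e-04]
 [ 6.47251248e-01 -7.62276621e-01 -4.18963939e-04]] 12.75 [-2.91641141  0.36369541  1.11117646] [-0.04816217  0.48626371 -0.01763813] 12.98394212032441
```

View pics/s5.png

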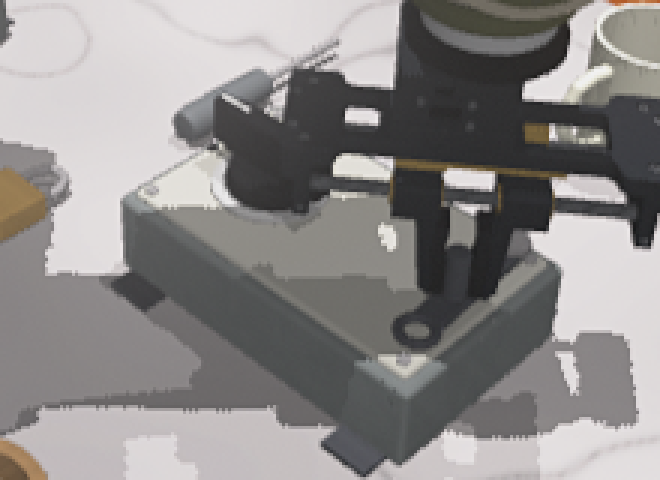

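```bash
cat > arc.py <<'E'
import numpy as np,sys
def plan(pos,yaw,piv,rad,a0,a1,y1,n):
    p=np.array(pos);rows=[];d=(y1-yaw)/n
    for i in range(1,n+1):
        a=np.radians(a0+(a1-a0)*i/n); q=np.array(piv)+rad*np.array([np.cos(a),np.sin(a)])
        w=q-p; t=np.radians(yaw); x=np.array([np.cos(t),np.sin(t)]); y=np.array([np.sin(t),-np.cos(t)])
        rows.append([[0,0,round(-d,1)],[round(float(w@x),4),round(float(w@y),4),0],255]); p=q; yaw+=d
    return rows
E
python3 - <<'E'
from arc import *
R=plan((.5423,-.2743),40.3,(.5971,-.2697),.055,184.8,276,93,18)
for x in R: print(x)
E
```

```text
[[0, 0, -2.9], [-0.0027, 0.0041, 0], 255]
[[0, 0, -2.9], [-0.0025, 0.0042, 0], 255]
[[0, 0, -2.9], [-0.0023, 0.0043, 0], 255]
[[0, 0, -2.9], [-0.0022, 0.0043, 0], 255]
[[0, 0, -2.9], [-0.002, 0.0044, 0], 255]
[[0, 0, -2.9], [-0.0018, 0.0045, 0], 255]
[[0, 0, -2.9], [-0.0017, 0.0046, 0], 255]
[[0, 0, -2.9], [-0.0015, 0.0046, 0], 255]
[[0, 0, -2.9], [-0.0013, 0.0047, 0], 255]
[[0, 0, -2.9], [-0.0012, 0.0047, 0], 255]
[[0, 0, -2.9], [-0.001, 0.0048, 0], 255]
[[0, 0, -2.9], [-0.0008, 0.0048, 0], 255]
[[0, 0, -2.9], [-0.0006, 0.0048, 0], 255]
[[0, 0, -2.9], [-0.0004, 0.0048, 0], 255]
[[0, 0, -2.9], [-0.0003, 0.0049, 0], 255]
[[0, 0, -2.9], [-0.0001, 0.0049, 0], 255]
[[0, 0, -2.9], [0.0001, 0.0049, 0], 255]
[[0, 0, -2.9], [0.0003, 0.0049, 0], 255]
```

Emit:
{"method": "step_arm", "body": {
  "targets": [
    [[0,0,-2.9],[-0.0027,0.0041,0],255],
    [[0,0,-2.9],[-0.0025,0.0042,0],255],
    [[0,0,-2.9],[-0.0023,0.0043,0],255],
    [[0,0,-2.9],[-0.0022,0.0043,0],255],
    [[0,0,-2.9],[-0.002,0.0044,0],255],
    [[0,0,-2.9],[-0.0018,0.0045,0],255]
  ]
}}

```text
clock: 13.4
eef_pos: [0.5515, -0.3015, 0.0901]
tool_rot: [0.875, 0.484, -0.001, -0.001]
wrist_force: [-7.3, 1.3, 2.7]
finger_gap: 0.147
```

Emit:
{"method": "step_arm", "body": {
  "targets": [
    [[0,0,-2.9],[-0.0017,0.0046,0],255],
    [[0,0,-2.9],[-0.0015,0.0046,0],255],
    [[0,0,-2.9],[-0.0013,0.0047,0],255],
    [[0,0,-2.9],[-0.0012,0.0047,0],255],
    [[0,0,-2.9],[-0.001,0.0048,0],255],
    [[0,0,-2.9],[-0.0008,0.0048,0],255]
  ]
}}

```text
clock: 14.0
eef_pos: [0.5737, -0.3211, 0.0902]
tool_rot: [0.792, 0.611, -0.001, -0.0]
wrist_force: [-7.8, -3.6, 1.3]
finger_gap: 0.153
```

Emit:
{"method": "step_arm", "body": {
  "targets": [
    [[0,0,-2.9],[-0.0006,0.0048,0],255],
    [[0,0,-2.9],[-0.0004,0.0048,0],255],
    [[0,0,-2.9],[-0.0003,0.0049,0],255],
    [[0,0,-2.9],[-0.0001,0.0049,0],255],
    [[0,0,-2.9],[0.0001,0.0049,0],255],
    [[0,0,0],[0,0,0],255]
  ]
}}

```text
clock: 14.6
eef_pos: [0.5982, -0.3265, 0.0903]
tool_rot: [0.709, 0.705, -0.001, 0.001]
wrist_force: [-2.5, -6.4, -0.2]
finger_gap: 0.153
```

Emit:
{"method": "step_arm", "body": {
  "targets": [
    [[0,0,0],[0.0003,0.0025,0],255],
    [[0,0,0],[0.0001,0.0025,0],255],
    [[0,0,0],[0,0,0],255]
  ]
}}

```text
clock: 14.9
eef_pos: [0.5993, -0.3267, 0.09]
tool_rot: [0.71, 0.705, -0.004, -0.004]
wrist_force: [-26.2, -5.9, 9.0]
finger_gap: 0.149
```

```bash
python3 - <<'E'
from h import *
import cv2
s=r.get_state();m=R.from_quat(s['tool_rot']).as_matrix();print(s['eef_pos'],m[:,:2].T,s['clock'],s['wrist_force'],s['moment'],s['finger_gap']*88)
im=r.get_image('side');cv2.imwrite("pics/s6.png",im[180:340,200:420,::-1].repeat(3,0).repeat(3,1))
E
```

```text
[ 0.5993011  -0.32672718  0.08997409] [[ 7.13429588e-03  9.99974347e-01 -6.37676402e-04]
 [ 9.99918110e-01 -7.14066696e-03 -1.06200244e-02]] 14.9 [-26.21485205  -5.89057806   9.00964498] [-0.92902159  4.1643912   0.05220345] 13.095611687088219
```

View pics/s6.png

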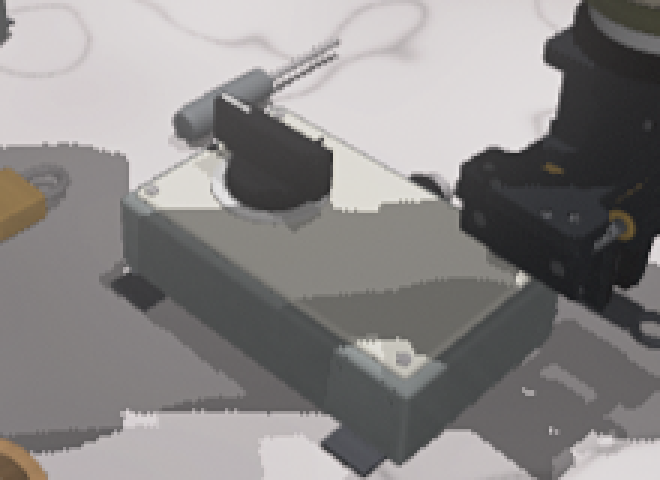

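Emit:
{"method": "step_arm", "body": {
  "targets": [
    [[0,0,0],[0,0,0],0],
    [[0,0,0],[0,0,0],0],
    [[0,0,0],[0,0,0],0],
    [[0,0,0],[0,0,0],0],
    [[0,0,0],[0,0,0],0],
    [[0,0,0],[0,0,0],0],
    [[0,0,0],[0,0,-0.03],0],
    [[0,0,0],[0,0,-0.04],0],
    [[0,0,0],[0,0,-0.04],0],
    [[0,0,0],[0,0,-0.04],0],
    [[0,0,0],[-0.04,0,0],0],
    [[0,0,0],[0,0,0],0],
    [[0,0,0],[0,0,0],0]
  ]
}}

```text
clock: 16.25
eef_pos: [0.6028, -0.3651, 0.2395]
tool_rot: [0.71, 0.705, 0.0, -0.0]
wrist_force: [0.4, -0.9, 0.4]
finger_gap: 0.999
```

```bash
python3 - <<'E'
from h import *
import cv2
s=r.get_state();print(s['eef_pos'],s['clock'],s['wrist_force'])
im=r.get_image('wrist');cv2.imwrite("pics/w7.png",im[:,:,::-1])
im=r.get_image('side');cv2.imwrite("pics/s7.png",im[:,:,::-1])
E
```

```text
[ 0.60277597 -0.36508245  0.23951989] 16.25 [ 0.40610621 -0.91207382  0.39963336]
```

View pics/w7.png

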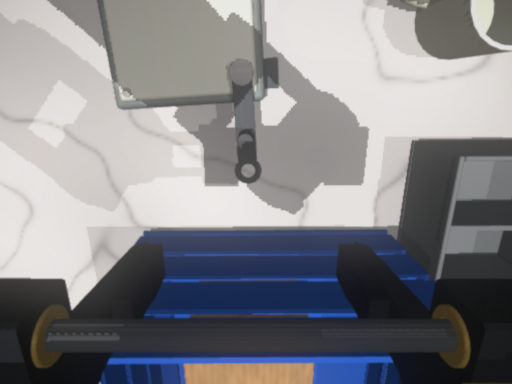

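View pics/s7.png

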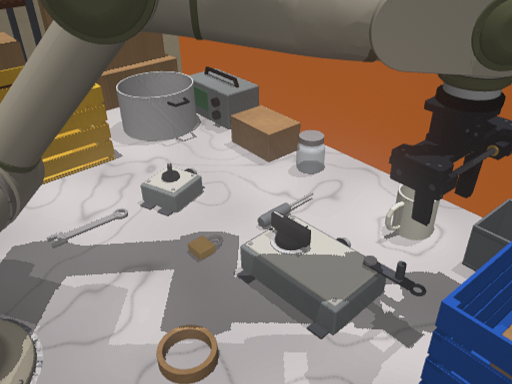

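```bash
python3 - <<'E'
from h import *
a=onz('wrist',241.5,72,.07);b=onz('wrist',248,170.5,.068);d=b-a
print(a,b,np.linalg.norm(d),np.degrees(np.arctan2(d[1],d[0])))
s=r.get_state(); print(s['joint_positions'])
a=onz('wrist',105,10,.06);b=onz('wrist',119,104,.06);d=b-a;print(np.degrees(np.arctan2(d[1],d[0])))
a=onz('wrist',261,10,.06);b=onz('wrist',264,97,.06);d=b-a;print(np.degrees(np.arctan2(d[1],d[0])))
E
```

```text
[ 0.5963647  -0.26872535  0.07      ] [ 0.60126994 -0.35625577  0.068     ] 0.0876905664166137 -86.79247730579922
[-7.08987263e-01  7.49431359e-01  8.54123732e-01  2.14333206e-04
  1.53906752e+00 -7.03109296e-01]
-88.83139509396537
-87.47343041816193
```

```bash
python3 - <<'E'
import cv2,numpy as np
a=cv2.imread("pics/side0.png")[150:220,130:215];b=cv2.imread("pics/s7.png")[150:220,130:215]
c=cv2.imread("pics/s7.png")[195:290,230:340]
f=lambda x:cv2.resize(x,(390,320),interpolation=cv2.INTER_CUBIC)
cv2.imwrite("pics/cmp.png",np.vstack([np.hstack([f(a),f(b)])]));cv2.imwrite("pics/hz.png",cv2.resize(c,None,fx=5,fy=5))
E
```

```text
(no output)
```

View pics/cmp.png

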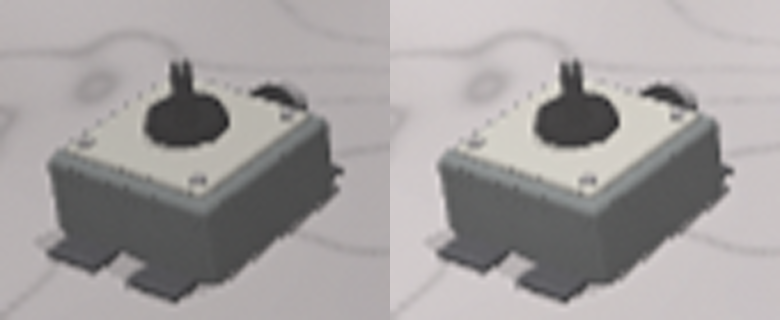

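View pics/hz.png

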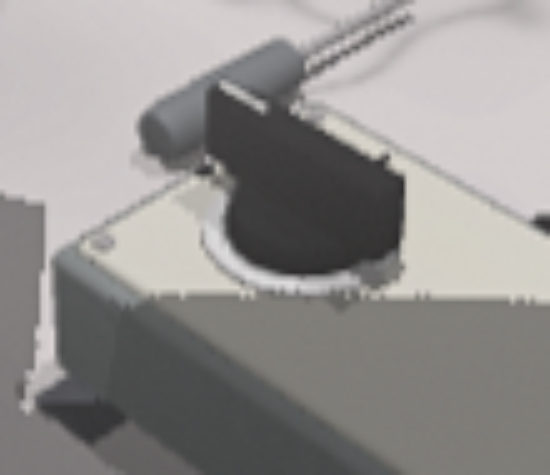

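The small switch looks the same before and after, the handle is parallel to the long sides with its nose at the dot, and the gripper is clear of everything.

```bash
python3 -c "
from rig import r
print(r.close_job())"
```

```text
the job is handed in; nothing more can be done
None
```

The isolator is locked out as asked, and the job was handed in at about 16 s of the 51 s allowed.

- **Handle:** I turned it counter-clockwise until it reached the off stop, where the torque rose sharply to about 1.1 N m. The bar then measured 93.8° against about 93.3° for the box's long sides, with its nose at the black dot. I let go before starting on the hasp.
- **Hasp:** I swung it out by its post until it met its stop, at about 26 N. After I released it, it measured about 273.2° against the expected 273.3°, so it is the full quarter turn out over the edge.
- **Small switch:** It looks the same in the side view before and after.
- **At hand-in:** The gripper was open and clear above everything, and the wrist force was about 1 N. The highest force in the readings I took was about 28 N.

The box-edge angles from the last wrist picture disagreed by about 1.4° because only short pieces of edge were in view. I relied on the earlier, longer edge measurement instead. No check failed.

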